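# Turn over cast covers and reject the one without a boss

### The job

Three cast covers lie open side down on the leaf of the turnover stand. Swing the leaf up and over by its bar until all three tip over onto the black pad, then swing the leaf fully back so that you can see into them. One cover lacks the screw boss in the middle of its hollow: lay that one flat in the white reject tray, and leave the two sound ones lying turned over on the pad; do not disturb the eraser, the vial and the battery on the bench.

Things in the scene. Friction and masses are not known exactly. Their poses are not given: they have to be found in the camera images.
- stand: Turnover stand, fixed, foot 190 x 224 mm. Origin at bench level under the hinge line; x from the leaf side (near the robot) to the pad side, y along the hinge, z up. Hinge axis at x = 0, 45 mm up. Black pad: level with the axis, x = 0 to 110 mm, y = -101 to 101 mm; a 6 mm stop along its far edge, 5 mm edges at its ends.
- leaf (a joint): Angle of the steel leaf, rad: 0 = level on the -x side, flush with the pad; grows as its free edge swings up and over; 1.57 upright, stop at 2.4. Leaf 188 mm wide, reaches 71 mm from the axis. Stiff hinge (0.12 N m): stays where left. The covers slide to the hinge line, stand on end near 1.6, and topple onto the pad by about 2.2, outer face down.
- leaf_bar (a point): Middle of the leaf's handle, a round bar 10 mm thick and 90 mm long, parallel to the hinge and 120 mm from its axis, on an arm at each end; 45 mm free between bar and leaf edge. 45 mm above the bench at the start. Pinched from above, across the bar, it turns between the fingers, so the tool can stay upright all the way.
- cover_1: One of 3 alike cast covers, 50 (x) x 44 (y) x 18 mm, 60 g: shallow box, open at the underside, 4 mm walls. Origin: centre of the open rim; z from rim to flat outer face (up at start, down once turned). In the hollow's middle a sound cover has a round boss, 14 mm across, ending 2 mm below the rim; the faulty one has only the floor, 13 mm deep. Name and place do not tell which: look in, or probe.
- cover_2: One of 3 alike cast covers, 50 (x) x 44 (y) x 18 mm, 60 g: shallow box, open at the underside, 4 mm walls. Origin: centre of the open rim; z from rim to flat outer face (up at start, down once turned). In the hollow's middle a sound cover has a round boss, 14 mm across, ending 2 mm below the rim; the faulty one has only the floor, 13 mm deep. Name and place do not tell which: look in, or probe.
- cover_3: One of 3 alike cast covers, 50 (x) x 44 (y) x 18 mm, 60 g: shallow box, open at the underside, 4 mm walls. Origin: centre of the open rim; z from rim to flat outer face (up at start, down once turned). In the hollow's middle a sound cover has a round boss, 14 mm across, ending 2 mm below the rim; the faulty one has only the floor, 13 mm deep. Name and place do not tell which: look in, or probe.
- tray: White plastic reject tray, fixed, 138 (x) x 128 (y) x 26 mm high, walls and floor about 4 to 5 mm thick, open above. Origin: centre of its underside.
- eraser: Small blue and white eraser 21 x 44 x 12 mm lying on the bench; a bystander. Origin: centre of its underside.
- vial: Black round vial, 31 mm across, 49 mm high, standing on the bench; a bystander. Origin: centre of its underside.
- battery: Block battery 18 x 27 x 47 mm standing on the bench; a bystander. Origin: centre of its underside.
There are look-alikes about, which are no part of the job. What is shaped like the cover_2 but orange or red is not meant.

How it is judged:
By the outcome, as a careful person would: the job done as asked, in the order asked, and still so for the second after the job is handed in, with the robot touching nothing.
It also fails if it takes over 58 s, if anything falls off the work surface, if the arm or the gripper's body presses on something with over 40 N, if the wrist force passes 120 N, or if a joint passes its speed limit or range.

### The arm

A 7-joint arm with a two-finger parallel gripper is mounted at the origin on a cart in front of the work surface, level with it; the furniture and walls round the work are solid. World frame = base frame: x ahead of the robot, y to its left, z up, the work surface at z = 0. Lengths are in mm, angles in rad, forces in N, time in s.
With the tool pointing down it reaches from about 400 to 925 mm from the base axis. Payload 4.1 kg.
Tool frame: the origin (TCP) lies at the centre of the arm's flange, where the gripper is bolted on; the fingertips stand 173 mm ahead of it and the grasp point (between the pads) lies 155 mm ahead of it; z points along the fingers, y is the line along which they close (so a half turn about z gives the same grasp; the last joint's range is limited). The gripper opens to 85 mm and grips with 20 to 120 N. Pads are 22 mm wide; open, the fingers measure 114 mm over their backs; the gripper's body (76 mm by 85 mm) begins 54 mm behind the grasp point. The pads swing forward as they close: fully open they stand 13 mm farther back than shut.
Start: joints at [1.102, 0.398, 0.045, 1.537, -0.019, 1.207, -0.051], TCP at [234.961, -606.062, 404.747] pointing down, gripper open.
Joint ranges: [-2.82, 2.82], [-0.49, 2.23], [-1.37, 1.46], [0, 2.46], [-1.36, 4.5], [0.23, 2], [-2.94, 2.94]. Speed limits (rad/s): [2.57, 2.57, 3.14, 3.14, 3.14, 3.14, 3.14].

### API

Orientations are given as a unit quaternion [x, y, z, w].
In Python, from station import sensors, get_image, bot gives the robot as it stands. The module is installed in compiled form; this text tells all that it offers.
- The arm moves only by the tool play_rows, never from a script. Its arguments are lists of equal length, an entry for each row: "offset": the shift along the tool's x, y, z scaled (see below), a list of three; "twist": the turn about the tool's z scaled (see below); "gripper": the opening, from 0 (shut) to 1 (fully open). A call has 1 to 8 rows; each row is the pose to reach, as a shift and turn from the pose commanded when the call began, along the tool's axes at that moment; what a row does not reach only later rows make up. The controller multiplies each number of a shift by 1000 mm and each number of a turn by 90 degrees. A row lasts 1/10 s, in which the tool goes at most 50 mm and 8.59 degrees, less where a joint would pass 70% of its speed; a pose out of reach is approached as far as the arm can. A call with a number of a shift or a turn outside -1 to 1 is refused whole. A call with a gripper value outside its range is refused whole. The fingers move at their own pace and stop on an object; the grip force is fixed at half the most. Time passes only in rows, so rows that repeat a pose let the fingers close. It gives the time, the measured TCP pose, the force, the opening and the grip force at its end, in the units of the state.
- sensors.state(): the state, without advancing time (a new reading comes with each control period).
- get_image(name): name is "side" or "top"; returns a dict with "pixels" (400x640x3 uint8, red, green, blue), "fx", "fy", "cx", "cy" (pixels), "R" (3x3) and "t" (3): a world point X has camera coordinates R X + t. Camera axes: x right, y down, z forward; pixel columns grow to the right and rows downward; lengths in mm; the calibration is good to about 2 mm. A picture is of the moment at which its call begins. There is no depth.
- bot.sign_off(): hands the job in; it is judged then, once.
The state is a dict: "time": time; "joints": joint angles; "joint_vel": joint speeds; "effort": joint torques, N m; "tool_pos": TCP position; "orientation": TCP orientation; "force": force on the tool from outside, world axes, zero at the start; "wrist_torque": the same for the moment, N m; "width": finger opening in mm; "grip_force": force on a finger pad.
Only numpy, scipy, OpenCV 4.12 (cv2) and the standard library are available. Lean on these libraries where they do the work, as an engineer would, in place of code of your own. Each camera call takes 0.05 s, during which the arm holds its last target. There are 200 camera calls.

## Working session

There is one attempt and no reset: what is moved stays moved. The work goes in short steps, Python scripts to look and compute and a tool call to move; the robot and the scene stay as the last step left them, time stands still between calls to the robot, and variables do not carry over. Pictures are saved under pics/ and viewed, at most 10 in all, crops included, and the job is handed in when it is done.

Besides the shell and the picture viewer there is one more tool, called after "Call:" as name(argument=value, ...) on one line, values as JSON. play_rows: Moves the arm, as the interface text tells. Shifts and turns lie within -1 to 1; 1 stands for 1000 mm of shift or 90 degrees of turn. Its arguments: {"type":"object","properties":{"offset":{"type":"array","items":{"type":"array","items":{"type":"number"}}},"twist":{"type":"array","items":{"type":"number"}},"gripper":{"type":"array","items":{"type":"number"}}},"required":["offset","twist","gripper"]}

```bash
mkdir -p pics; cat > h.py <<'E'
import numpy as np, cv2
from station import sensors, get_image, bot
def snap(n,f):
    g=get_image(n); cv2.imwrite('pics/'+f,g['pixels'][:,:,::-1]); np.save('pics/'+f+'.npy',g,allow_pickle=True); return g
def ray(g,u,v,z):
    R=np.array(g['R']);t=np.array(g['t']);c=-R.T@t
    d=R.T@np.array([(u-g['cx'])/g['fx'],(v-g['cy'])/g['fy'],1]); return c+d*(z-c[2])/d[2]
def proj(g,X):
    p=np.array(g['R'])@np.array(X)+np.array(g['t']); return g['fx']*p[0]/p[2]+g['cx'],g['fy']*p[1]/p[2]+g['cy']
E
python3 - <<'E'
from h import *
for n in('top','side'):
    g=snap(n,n+'0.png'); print(n,g['fx'],-np.array(g['R']).T@g['t'],np.array(g['R']).round(2).tolist())
print(sensors.state())
E
```

```text
top 494.73527113365327 [ 383.50316562  152.2129521  1163.4805083 ] [[-0.01, -1.0, 0.02], [-0.99, 0.01, -0.12], [0.12, -0.02, -0.99]]
side 464.5642609000838 [191.55141926 772.180335   654.18345529] [[-0.88, -0.47, -0.0], [-0.3, 0.58, -0.76], [0.35, -0.67, -0.65]]
{'time': 0.1, 'joints': array([ 1.1020309 ,  0.39909576,  0.04504177,  1.53778714, -0.01872133,
        1.20687928, -0.05072209]), 'joint_vel': array([ 1.28671194e-03, -3.36388336e-03, -1.23046506e-03, -1.27654984e-03,
        3.95539666e-04,  9.44179827e-05,  6.40706777e-04]), 'effort': array([ 4.19645221e-03, -4.76260257e+01,  1.37030125e+00, -2.54950619e+01,
        1.20265022e-02,  4.99769012e-03, -2.33723262e-05]), 'tool_pos': array([ 234.85018399, -605.79386025,  403.76683123]), 'orientation': array([ 9.82950390e-01,  1.83868885e-01, -2.10867813e-04, -8.48061646e-04]), 'force': array([-0.53179826, -0.00229245, -0.43312307]), 'wrist_torque': array([-0.0091793 , -0.04588511,  0.02281734]), 'grip_force': 0.0, 'width': 85.39423041705724}
```

View pics/top0.png

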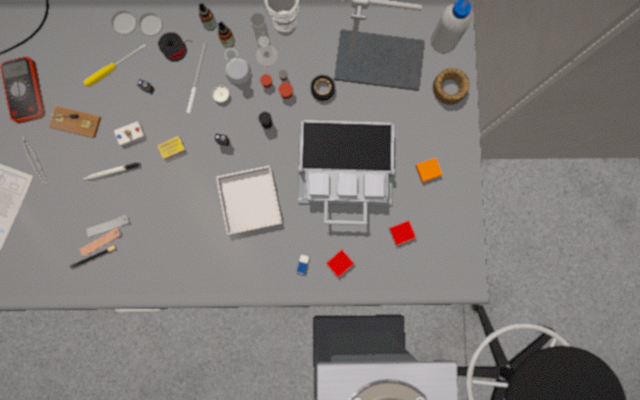

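View pics/side0.png

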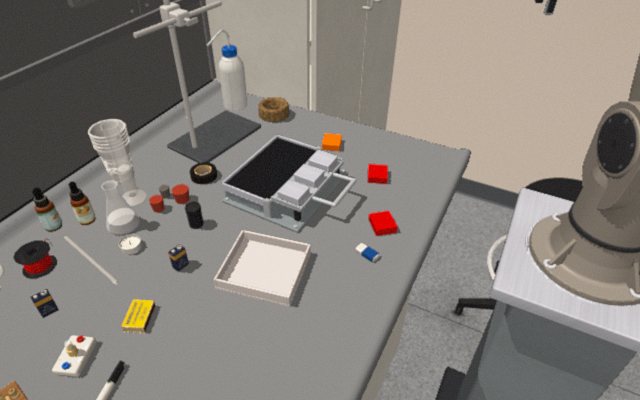

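Top view: grey covers lie on the leaf at (318,184), (347,184) and (374,184). The bar is at about (347,221), the tray at (250,201), the eraser at (303,264), the vial at (265,120) and the battery at (222,140). The look-alikes are red (340,263) and (402,233), and orange (429,170); the three grey ones on the leaf are the ones meant. Next is an enlarged crop to confirm and to measure the stand.

```bash
python3 - <<'E'
from h import *
g=np.load('pics/top0.png.npy',allow_pickle=True).item();im=g['pixels'][:,:,::-1]
cv2.imwrite('pics/c1.png',cv2.resize(im[112:242,285:410],None,fx=4.5,fy=4.5,interpolation=cv2.INTER_CUBIC))
gray=im.max(2)
# pad dark region
m=(gray<50).astype(np.uint8); m[:110]=0;m[180:]=0;m[:,:290]=0;m[:,400:]=0
c=max(cv2.findContours(m,0,2)[0],key=cv2.contourArea); r=cv2.minAreaRect(c);print('pad',r)
for p in cv2.boxPoints(r): print(p,ray(g,*p,45).round(1))
sat=im.max(2).astype(int)-im.min(2)
m=((gray>150)).astype(np.uint8);m[:,:210]=0;m[:,290:]=0;m[:160]=0;m[245:]=0
c=max(cv2.findContours(m,0,2)[0],key=cv2.contourArea); r=cv2.minAreaRect(c);print('tray',r, ray(g,*r[0],26).round(1))
for p in cv2.boxPoints(r): print(ray(g,*p,26).round(1))
print(gray[205:235,347]); print(gray[222,315:380])
for q in [(326,221),(347,221),(366,221)]: print(q,ray(g,*q,45).round(1))
for q in [(318,184),(347,184),(374,184)]: print(q,ray(g,*q,63).round(1))
E
```

```text
pad ((346.78607177734375, 146.202392578125), (85.43926239013672, 43.39992904663086), 1.5911403894424438)
[303.48038 166.70778] [598.5 184.3  45. ]
[304.68546 123.3246 ] [700.8 180.9  45. ]
[390.09177 125.69701] [693.7 -17.7  45. ]
[388.8867  169.08018] [591.3 -12.1  45. ]
tray ((243.37106323242188, 200.67486572265625), (61.737159729003906, 67.37228393554688), 77.82854461669922) [523.6 324.   26. ]
[578.4 415.7  26. ]
[610.7 263.3  26. ]
[469.3 233.1  26. ]
[438.4 383.5  26. ]
[ 91  97  93  96  94  97  93  95 113 133 143 146 146 144 148 165 179 183
 164 139 138 144 147 144 144 136 117  96  97  93]
[146 147 145 145 144 146 149 145 148 163 169 175 177 176 178 178 180 180
 178 179 182 180 182 181 180 181 183 182 184 186 181 182 183 183 182 184
 182 183 181 182 185 183 184 182 184 183 184 183 185 186 182 161 125 106
 123 139 145 141 145 145 146 143 144 144 144]
(326, 221) [473.1 134.1  45. ]
(347, 221) [472.5  86.4  45. ]
(366, 221) [472.1  43.3  45. ]
(318, 184) [555.2 151.4  63. ]
(347, 184) [554.6  86.1  63. ]
(374, 184) [554.1  25.2  63. ]
```

View pics/c1.png

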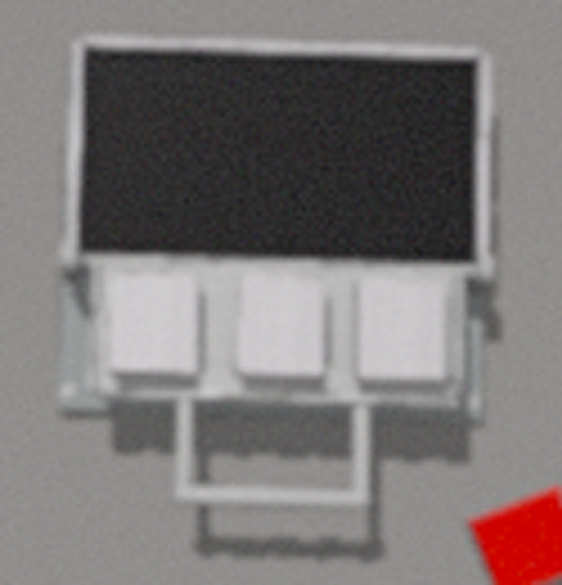

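The crop confirms three grey covers on the leaf, and shows the bar from crop (180,495) to (368,495), which is top-view row 222, columns 325–367. The stand is yawed about -2°, with the hinge middle near (591,86) and the bar near (471,90,45), so the sizes are consistent.

I'll start with a detour move, turning the jaws across the bar.

Call:
play_rows(offset=[[0.31,-0.261,0],[0.31,-0.261,0],[0.31,-0.261,0],[0.31,-0.261,0],[0.31,-0.261,0],[0.31,-0.261,0],[0.31,-0.261,0],[0.31,-0.261,0]], twist=[-0.742,-0.742,-0.742,-0.742,-0.742,-0.742,-0.742,-0.742], gripper=[0.4,0.4,0.4,0.4,0.4,0.4,0.4,0.4])

```text
time: 0.9
tool_pos: [427.5, -253.3, 404.5]
orientation: [0.718, 0.696, -0.0, 0.0]
force: [1.1, -0.4, -0.0]
width: 33.9
grip_force: 0.0
```

```bash
cat >> h.py <<'E'
from scipy.spatial.transform import Rotation as Ro
def to(*P):
    s=sensors.state();R=Ro.from_quat(s['orientation']);p=s['tool_pos']
    print('pos',p.round(1),'ytool deg',np.degrees(np.arctan2(*R.as_matrix()[:2,1][::-1])).round(2),'w',round(s['width'],1),'F',s['force'].round(1),'grip',s['grip_force'],'t',s['time'])
    for q in P: print(q,(R.inv().apply(np.array(q)-p)/1000).round(4).tolist())
E
python3 -c "
from h import *
to((471,90,300),(471,90,200))"
```

```text
pos [ 427.5 -253.3  404.5] ytool deg -1.74 w 33.9 F [ 1.1 -0.4 -0. ] grip 0.0 t 0.9
(471, 90, 300) [0.3445, 0.0331, 0.1044]
(471, 90, 200) [0.3445, 0.0331, 0.2044]
```

Call:
play_rows(offset=[[0.344,0.033,0.1],[0.344,0.033,0.1],[0.344,0.033,0.1],[0.344,0.033,0.1],[0.344,0.033,0.1],[0.344,0.033,0.1],[0.344,0.033,0.1],[0.344,0.033,0.1]], twist=[0,0,0,0,0,0,0,0], gripper=[0.4,0.4,0.4,0.4,0.4,0.4,0.4,0.4])

```text
time: 1.7
tool_pos: [471.4, 93.2, 303.6]
orientation: [0.716, 0.698, 0.001, -0.002]
force: [0.0, -0.1, -0.2]
width: 34.3
grip_force: 0.0
```

```bash
python3 -c "
from h import *
to((471,90,200))
g=snap('side','s1.png');print(proj(g,(471,90,45)))
cv2.imwrite('pics/s1c.png',cv2.resize(g['pixels'][100:260,200:400,::-1],None,fx=3.7,fy=3.7))"
```

```text
pos [471.4  93.2 303.6] ytool deg -1.5 w 34.3 F [ 0.  -0.1 -0.2] grip 0.0 t 1.7
(471, 90, 200) [-0.0036, -0.0001, 0.1036]
(np.float64(344.68557265333885), np.float64(190.52560948899125))
```

View pics/s1c.png

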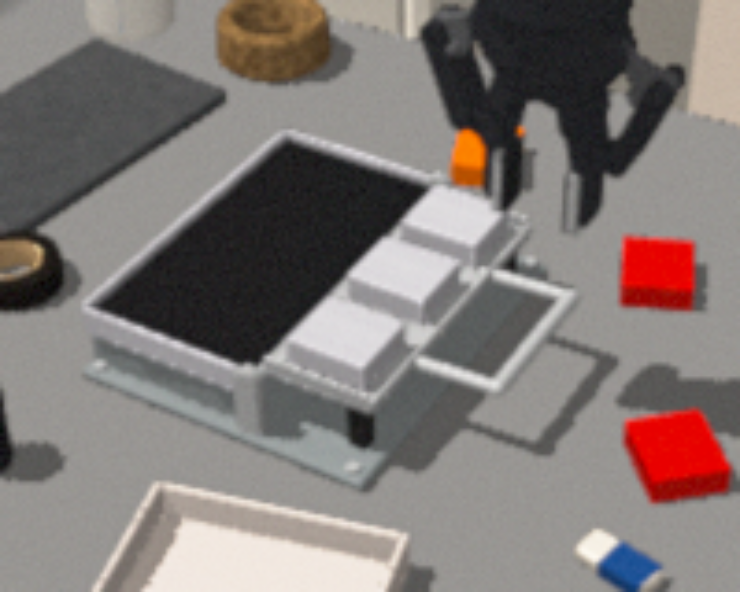

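The side crop puts the bar middle at (344,191.6) against the predicted (344.7,190.5), so the bar position agrees in both views. I'll lower and pinch.

Call:
play_rows(offset=[[-0.003,0,0.05],[-0.003,0,0.1],[-0.003,0,0.103],[-0.003,0,0.103],[-0.003,0,0.103],[-0.003,0,0.103],[-0.003,0,0.103],[-0.003,0,0.103]], twist=[0,0,0,0,0,0,0,0], gripper=[0.4,0.4,0.4,0,0,0,0,0])

```text
time: 2.55
tool_pos: [470.6, 84.0, 203.2]
orientation: [0.72, 0.694, -0.002, -0.0]
force: [-5.8, 0.4, -2.9]
width: 7.9
grip_force: 58.4
```

```bash
cat > arc.py <<'E'
from h import *
import sys
# bar arc relative to grasp pose at theta=0, tool axes (z down, y=+x stand), given theta now -> list
a,b,n=map(float,sys.argv[1:4]);f=lambda t:np.array([120*(1-np.cos(t)),-120*np.sin(t)])
to()
for t in np.linspace(a,b,int(n)+1)[1:]: print(round(t,3),((f(t)-f(a))/1000).round(4).tolist())
E
python3 arc.py 0 0.64 8
```

```text
pos [470.6  84.  203.2] ytool deg -2.08 w 7.9 F [-5.8  0.4 -2.9] grip 58.40448081493378 t 2.55
0.08 [0.0004, -0.0096]
0.16 [0.0015, -0.0191]
0.24 [0.0034, -0.0285]
0.32 [0.0061, -0.0377]
0.4 [0.0095, -0.0467]
0.48 [0.0136, -0.0554]
0.56 [0.0183, -0.0637]
0.64 [0.0237, -0.0717]
```

Call:
play_rows(offset=[[0,0.0004,-0.0096],[0,0.0015,-0.0191],[0,0.0034,-0.0285],[0,0.0061,-0.0377],[0,0.0095,-0.0467],[0,0.0136,-0.0554],[0,0.0183,-0.0637],[0,0.0237,-0.0717]], twist=[0,0,0,0,0,0,0,0], gripper=[0,0,0,0,0,0,0,0])

```text
time: 3.35
tool_pos: [493.5, 83.4, 275.0]
orientation: [0.72, 0.694, -0.003, -0.001]
force: [-10.6, -0.8, 3.0]
width: 7.8
grip_force: 58.6
```

```bash
python3 arc.py 0.64 1.28 8;python3 arc.py 1.28 1.84 8;python3 arc.py 1.84 2.32 8
```

```text
pos [493.5  83.4 275. ] ytool deg -2.05 w 7.8 F [-10.6  -0.8   3. ] grip 58.56146693229675 t 3.35
0.72 [0.006, -0.0075]
0.8 [0.0126, -0.0144]
0.88 [0.0198, -0.0208]
0.96 [0.0274, -0.0266]
1.04 [0.0355, -0.0318]
1.12 [0.044, -0.0363]
1.2 [0.0528, -0.0402]
1.28 [0.0618, -0.0433]
pos [493.5  83.4 275. ] ytool deg -2.05 w 7.8 F [-10.6  -0.8   3. ] grip 58.56146693229675 t 3.35
1.35 [0.0081, -0.0021]
1.42 [0.0164, -0.0037]
1.49 [0.0247, -0.0046]
1.56 [0.0331, -0.005]
1.63 [0.0415, -0.0048]
1.7 [0.0499, -0.004]
1.77 [0.0582, -0.0027]
1.84 [0.0663, -0.0007]
pos [493.5  83.4 275. ] ytool deg -2.05 w 7.8 F [-10.6  -0.8   3. ] grip 58.56146693229675 t 3.35
1.9 [0.0069, 0.0021]
1.96 [0.0136, 0.0047]
2.02 [0.0202, 0.0076]
2.08 [0.0266, 0.0109]
2.14 [0.0328, 0.0146]
2.2 [0.0387, 0.0187]
2.26 [0.0444, 0.0231]
2.32 [0.0498, 0.0278]
```

Call:
play_rows(offset=[[0,0.006,-0.0075],[0,0.0126,-0.0144],[0,0.0198,-0.0208],[0,0.0274,-0.0266],[0,0.0355,-0.0318],[0,0.044,-0.0363],[0,0.0528,-0.0402],[0,0.0618,-0.0433]], twist=[0,0,0,0,0,0,0,0], gripper=[0,0,0,0,0,0,0,0])

```text
time: 4.15
tool_pos: [557.9, 80.9, 321.8]
orientation: [0.72, 0.694, 0.0, 0.002]
force: [-4.9, -1.9, 8.8]
width: 7.6
grip_force: 60.8
```

Call:
play_rows(offset=[[0,0.0081,-0.0021],[0,0.0164,-0.0037],[0,0.0247,-0.0046],[0,0.0331,-0.005],[0,0.0415,-0.0048],[0,0.0499,-0.004],[0,0.0582,-0.0027],[0,0.0663,-0.0007]], twist=[0,0,0,0,0,0,0,0], gripper=[0,0,0,0,0,0,0,0])

```text
time: 4.95
tool_pos: [625.0, 78.1, 318.2]
orientation: [0.72, 0.694, 0.0, 0.001]
force: [-2.1, -2.5, 3.6]
width: 7.4
grip_force: 64.1
```

Call:
play_rows(offset=[[0,0.0069,0.0021],[0,0.0136,0.0047],[0,0.0202,0.0076],[0,0.0266,0.0109],[0,0.0328,0.0146],[0,0.0387,0.0187],[0,0.0444,0.0231],[0,0.0498,0.0278]], twist=[0,0,0,0,0,0,0,0], gripper=[0,0,0,0,0,0,0,0])

```text
time: 5.75
tool_pos: [673.9, 76.7, 288.8]
orientation: [0.72, 0.694, -0.001, -0.0]
force: [-3.2, -3.9, 2.8]
width: 7.8
grip_force: 65.1
```

```bash
python3 arc.py 2.32 1.84 8
python3 -c "
from h import *
g=snap('side','s2.png')
cv2.imwrite('pics/s2c.png',cv2.resize(g['pixels'][80:260,200:400,::-1],None,fx=3.3,fy=3.3))"
```

```text
pos [673.9  76.7 288.8] ytool deg -2.07 w 7.8 F [-3.2 -3.9  2.8] grip 65.12168884277344 t 5.75
2.26 [-0.0054, -0.0047]
2.2 [-0.0111, -0.0092]
2.14 [-0.0171, -0.0132]
2.08 [-0.0232, -0.0169]
2.02 [-0.0296, -0.0202]
1.96 [-0.0362, -0.0232]
1.9 [-0.0429, -0.0257]
1.84 [-0.0498, -0.0278]
```

View pics/s2c.png

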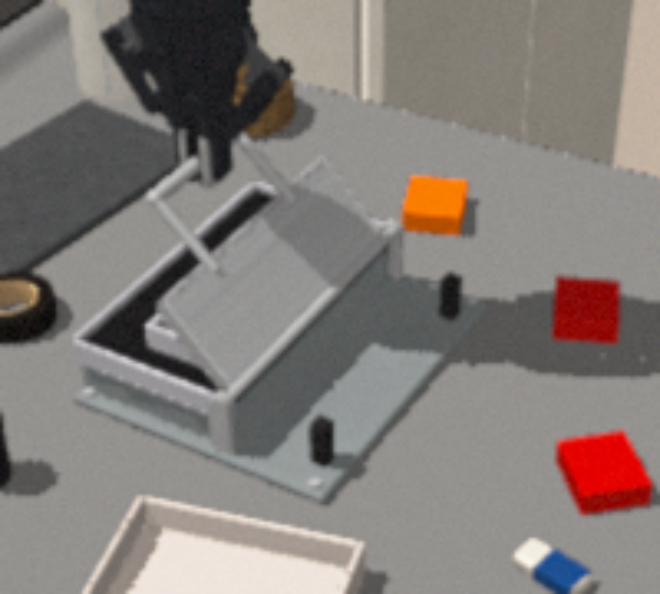

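The side crop shows the leaf well over, and a cover lying turned over on the pad at crop (165,335). I'll swing back now.

```bash
python3 arc.py 2.32 1.52 8;python3 arc.py 1.52 0.72 8;python3 arc.py 0.72 0 8
```

```text
pos [674.5  76.6 288. ] ytool deg -2.08 w 7.3 F [-0.4 -4.5  1.4] grip 65.06095290184021 t 5.8
2.22 [-0.0092, -0.0077]
2.12 [-0.0191, -0.0145]
2.02 [-0.0296, -0.0202]
1.92 [-0.0407, -0.0249]
1.82 [-0.0521, -0.0284]
1.72 [-0.0639, -0.0308]
1.62 [-0.0758, -0.032]
1.52 [-0.0878, -0.032]
pos [674.5  76.6 288. ] ytool deg -2.08 w 7.3 F [-0.4 -4.5  1.4] grip 65.06095290184021 t 5.8
1.42 [-0.0119, 0.0012]
1.32 [-0.0237, 0.0036]
1.22 [-0.0351, 0.0072]
1.12 [-0.0462, 0.0118]
1.02 [-0.0567, 0.0176]
0.92 [-0.0666, 0.0244]
0.82 [-0.0758, 0.0321]
0.72 [-0.0841, 0.0407]
pos [674.5  76.6 288. ] ytool deg -2.08 w 7.3 F [-0.4 -4.5  1.4] grip 65.06095290184021 t 5.8
0.63 [-0.0067, 0.0084]
0.54 [-0.0127, 0.0174]
0.45 [-0.0178, 0.0269]
0.36 [-0.0221, 0.0369]
0.27 [-0.0254, 0.0471]
0.18 [-0.0278, 0.0576]
0.09 [-0.0293, 0.0683]
0.0 [-0.0298, 0.0791]
```

Call:
play_rows(offset=[[0,-0.0092,-0.0077],[0,-0.0191,-0.0145],[0,-0.0296,-0.0202],[0,-0.0407,-0.0249],[0,-0.0521,-0.0284],[0,-0.0639,-0.0308],[0,-0.0758,-0.032],[0,-0.0878,-0.032]], twist=[0,0,0,0,0,0,0,0], gripper=[0,0,0,0,0,0,0,0])

```text
time: 6.6
tool_pos: [588.5, 79.7, 325.5]
orientation: [0.72, 0.694, 0.005, 0.005]
force: [4.2, -6.0, 9.2]
width: 7.6
grip_force: 61.5
```

Call:
play_rows(offset=[[0,-0.0119,0.0012],[0,-0.0237,0.0036],[0,-0.0351,0.0072],[0,-0.0462,0.0118],[0,-0.0567,0.0176],[0,-0.0666,0.0244],[0,-0.0758,0.0321],[0,-0.0841,0.0407]], twist=[0,0,0,0,0,0,0,0], gripper=[0,0,0,0,0,0,0,0])

```text
time: 7.4
tool_pos: [500.9, 83.4, 281.9]
orientation: [0.719, 0.695, -0.0, 0.001]
force: [-3.8, -6.0, 9.3]
width: 7.4
grip_force: 67.4
```

Call:
play_rows(offset=[[0,-0.0067,0.0084],[0,-0.0127,0.0174],[0,-0.0178,0.0269],[0,-0.0221,0.0369],[0,-0.0254,0.0471],[0,-0.0278,0.0576],[0,-0.0293,0.0683],[0,-0.0298,0.0791]], twist=[0,0,0,0,0,0,0,0], gripper=[0,0,0,0,0,0,0,0])

```text
time: 8.2
tool_pos: [470.6, 84.5, 201.5]
orientation: [0.719, 0.695, -0.001, -0.0]
force: [-4.4, -5.4, 4.8]
width: 7.5
grip_force: 72.2
```

Call:
play_rows(offset=[[0,0,0.003],[0,0,0.003],[0,0,0.003],[0,0,0.003],[0,0,-0.04],[0,0,-0.09],[0,0,-0.14],[0,0,-0.15]], twist=[0,0,0,0,0,0,0,0], gripper=[0,0,0.35,0.35,0.35,0.35,0.35,0.35])

```text
time: 9.0
tool_pos: [474.2, 86.8, 358.2]
orientation: [0.719, 0.695, 0.006, 0.004]
force: [1.2, 0.2, 0.5]
width: 29.9
grip_force: 0.0
```

```bash
python3 -c "
from h import *
to()
g=snap('top','t3.png');h=snap('side','s3.png')
A=cv2.resize(g['pixels'][110:235,290:405,::-1],None,fx=4.3,fy=4.3,interpolation=2)
B=cv2.resize(h['pixels'][120:240,210:300,::-1],None,fx=3,fy=3,interpolation=2)
C=np.zeros((540,800,3),np.uint8);C[:A.shape[0],:A.shape[1]]=A;C[:B.shape[0],500:500+B.shape[1]]=B
cv2.imwrite('pics/t3c.png',C)"
```

```text
pos [474.2  86.8 358.2] ytool deg -1.94 w 29.9 F [1.2 0.2 0.5] grip 0.0 t 9.0
```

View pics/t3c.png

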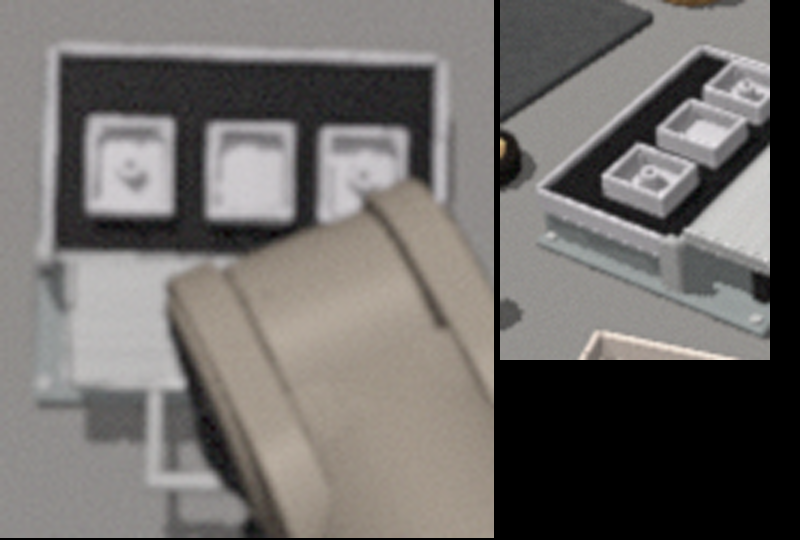

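The view shows three turned covers. The left one (crop 130,170) and right one (365,175) have bosses. The middle one (251,172) has none, and the side inset agrees, so the middle cover is faulty. The leaf is level. Next I'll measure the middle cover and the tray.

```bash
python3 - <<'E'
from h import *
g=np.load('pics/t3.png.npy',allow_pickle=True).item();h=np.load('pics/s3.png.npy',allow_pickle=True).item()
im=g['pixels'].min(2);sub=np.zeros_like(im);sub[124:167,333:362]=(im[124:167,333:362]>85)
c=max(cv2.findContours(sub,0,2)[0],key=cv2.contourArea);r=cv2.minAreaRect(c);print(r)
P=np.array([ray(g,*p,60) for p in cv2.boxPoints(r)]);print(P.round(1),P.mean(0),'side px',proj(h,P.mean(0)))
to(tuple(P.mean(0)[:2])+(300,),tuple(P.mean(0)[:2])+(220,))
g=np.load('pics/top0.png.npy',allow_pickle=True).item();im=g['pixels']
m=np.zeros(im.shape[:2],np.uint8);m[160:242,212:290]=(im[160:242,212:290].min(2)>140)
m=cv2.morphologyEx(m,cv2.MORPH_OPEN,np.ones((3,3)))
c=max(cv2.findContours(m,0,2)[0],key=cv2.contourArea);r=cv2.minAreaRect(c);print(r)
Q=np.array([ray(g,*p,24) for p in cv2.boxPoints(r)]);print(Q.round(1),Q.mean(0),np.linalg.norm(Q[0]-Q[1]),np.linalg.norm(Q[1]-Q[2]))
E
```

```text
((347.5, 149.5), (23.0, 21.0), 90.0)
[[661.6 107.   60. ]
 [661.2  58.9  60. ]
 [607.7  60.   60. ]
 [608.1 107.7  60. ]] [634.65312898  83.39812686  60.        ] side px (np.float64(277.42967923022513), np.float64(161.01257069690723))
pos [473.   85.7 354.4] ytool deg -1.97 w 29.7 F [ 0.4  0.5 -1.1] grip 0.0 t 9.1
(np.float64(634.6531289845936), np.float64(83.39812686288141), 300) [0.0032, 0.1613, 0.0555]
(np.float64(634.6531289845936), np.float64(83.39812686288141), 220) [0.0031, 0.1607, 0.1355]
((241.79269409179688, 202.8658447265625), (65.86197662353516, 71.44941711425781), 77.90524291992188)
[[577.6 425.4  24. ]
 [611.6 263.5  24. ]
 [460.6 231.4  24. ]
 [428.  391.   24. ]] [519.44471121 327.81516606  24.        ] 165.42987258618243 154.35801675283582
```

The cover centre is about (634.5,83.5), and the side view agrees within 2 px. The tray mask is polluted, so I'll redo that measurement during the move.

Call:
play_rows(offset=[[0.003,0.05,0],[0.003,0.1,0.02],[0.003,0.15,0.05],[0.003,0.161,0.06],[0.003,0.161,0.06],[0.003,0.161,0.06]], twist=[0,0,0,0,0,0], gripper=[0.82,0.82,0.82,0.82,0.82,0.82])

```text
time: 9.7
tool_pos: [632.0, 82.4, 289.5]
orientation: [0.719, 0.695, -0.001, -0.002]
force: [-0.5, 0.3, -0.6]
width: 69.7
grip_force: 0.0
```

```bash
python3 - <<'E'
from h import *
to((634.5,83.5,220))
g=np.load('pics/top0.png.npy',allow_pickle=True).item();im=g['pixels']
# tray has warm tint: R-B; keep the part connected in the box, corners bounded by eye
m=np.zeros(im.shape[:2],np.uint8);s=im[160:242,212:290].astype(int);m[160:242,212:290]=((s.min(2)>120)&(s[...,0]-s[...,2]>5))
m=cv2.morphologyEx(m,cv2.MORPH_OPEN,np.ones((5,5)))
c=max(cv2.findContours(m,0,2)[0],key=cv2.contourArea);r=cv2.minAreaRect(c);print(r)
Q=np.array([ray(g,*p,24) for p in cv2.boxPoints(r)]);print(Q.round(1).tolist(),Q.mean(0),np.linalg.norm(Q[0]-Q[1]),np.linalg.norm(Q[1]-Q[2]))
E=np.array([ray(g,*p,26) for p in [(217,178),(272,166),(283,228),(228,237)]]);print(E.round(1).tolist(),E.mean(0))
E
```

```text
pos [632.   82.4 289.5] ytool deg -1.96 w 69.7 F [-0.5  0.3 -0.6] grip 0.0 t 9.7
(634.5, 83.5, 220) [0.0011, 0.0028, 0.0695]
((247.65481567382812, 200.689697265625), (59.21999740600586, 60.952396392822266), 77.34745025634766)
[[576.6, 398.8, 24.0], [606.9, 260.9, 24.0], [471.4, 230.8, 24.0], [442.1, 367.0, 24.0]] [524.25664907 314.37937324  24.        ] 141.1780403598426 138.88583178486047
[[577.2, 385.5, 26.0], [604.4, 258.2, 26.0], [459.5, 232.7, 26.0], [440.3, 358.4, 26.0]] [520.36076849 308.69648356  26.        ]
```

Call:
play_rows(offset=[[0.001,0.003,0.03],[0.001,0.003,0.06],[0.001,0.003,0.069],[0.001,0.003,0.069],[0.001,0.003,0.069],[0.001,0.003,0.069],[0.001,0.003,0.069],[0.001,0.003,0.069]], twist=[0,0,0,0,0,0,0,0], gripper=[0.82,0.82,0.82,0.82,0,0,0,0])

```text
time: 10.5
tool_pos: [637.0, 83.0, 225.3]
orientation: [0.72, 0.694, 0.002, 0.001]
force: [0.0, -0.2, 7.3]
width: 48.1
grip_force: 62.6
```

```bash
python3 -c "
from h import *
to((634,83,320),(521,310,320))"
```

```text
pos [637.   83.  225.3] ytool deg -2.03 w 48.1 F [ 0.  -0.2  7.3] grip 62.564663887023926 t 10.5
(634, 83, 320) [-0.0001, -0.0026, -0.0947]
(521, 310, 320) [0.2228, -0.1236, -0.0951]
```

Gripped at 48 mm. I'll lift and carry it to the tray.

Call:
play_rows(offset=[[0,0,-0.02],[0,0,-0.05],[0,0,-0.09],[0.03,-0.02,-0.095],[0.07,-0.04,-0.095],[0.11,-0.061,-0.095],[0.15,-0.083,-0.095],[0.19,-0.105,-0.095]], twist=[0,0,0,0,-0.05,-0.1,-0.14,-0.14], gripper=[0,0,0,0,0,0,0,0])

```text
time: 11.3
tool_pos: [537.0, 277.5, 318.5]
orientation: [0.639, 0.769, 0.001, 0.0]
force: [0.4, 0.2, -1.0]
width: 48.1
grip_force: 62.0
```

Call:
play_rows(offset=[[0.015,-0.01,0],[0.015,-0.01,0],[0.015,-0.01,0]], twist=[0,0,0], gripper=[0,0,0])

```text
time: 11.6
tool_pos: [525.9, 288.1, 317.9]
orientation: [0.639, 0.769, -0.0, 0.001]
force: [0.7, -1.0, -0.9]
width: 48.4
grip_force: 62.0
```

```bash
python3 -c "
from h import *
to((521,310,230),(521,310,188))
h=snap('side','s4.png')
cv2.imwrite('pics/s4c.png',h['pixels'][100:330,170:420,::-1].repeat(2,0).repeat(2,1))"
```

```text
pos [525.9 288.1 317.9] ytool deg 10.53 w 48.4 F [ 0.7 -1.  -0.9] grip 62.03667998313904 t 11.6
(521, 310, 230) [0.0226, -0.0009, 0.0879]
(521, 310, 188) [0.0227, -0.0009, 0.1299]
```

View pics/s4c.png

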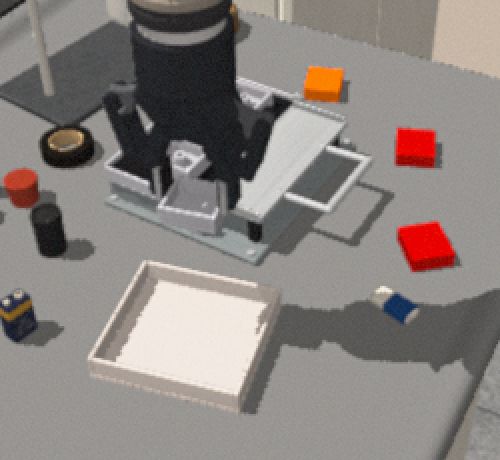

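The cover is held level, and the tray rim in the side crop spans (148,262), (282,290), (240,400) and (90,365). I'll check the tray centre against that while lowering.

Call:
play_rows(offset=[[0.022,-0.001,0.03],[0.022,-0.001,0.07],[0.022,-0.001,0.085],[0.022,-0.001,0.085]], twist=[0,0,0,0], gripper=[0,0,0,0])

```text
time: 12.05
tool_pos: [520.8, 307.7, 230.1]
orientation: [0.64, 0.768, -0.003, -0.0]
force: [-0.6, -0.2, -0.1]
width: 48.3
grip_force: 62.1
```

```bash
python3 -c "
from h import *
g=np.load('pics/s4.png.npy',allow_pickle=True).item()
E=np.array([ray(g,170+a/2,100+b/2,26) for a,b in [(148,262),(282,290),(240,398),(90,362)]]);print(E.round(),E.mean(0))
to((521,310,188))"
```

```text
[[600. 269.  26.]
 [469. 242.  26.]
 [443. 367.  26.]
 [576. 394.  26.]] [521.99788068 318.32446047  26.        ]
pos [520.8 307.7 230.1] ytool deg 10.39 w 48.3 F [-0.6 -0.2 -0.1] grip 62.051382064819336 t 12.05
(521, 310, 188) [0.0024, 0.0008, 0.0421]
```

Call:
play_rows(offset=[[0.007,0.001,0.015],[0.007,0.001,0.03],[0.007,0.001,0.036],[0.007,0.001,0.039],[0.007,0.001,0.041],[0.007,0.001,0.041]], twist=[0,0,0,0,0,0], gripper=[0,0,0,0,0,0])

```text
time: 12.65
tool_pos: [520.1, 317.6, 191.9]
orientation: [0.639, 0.769, 0.0, 0.0]
force: [0.4, 0.4, 0.2]
width: 48.3
grip_force: 62.1
```

Call:
play_rows(offset=[[0,0,0.003],[0,0,0.005],[0,0,0.006],[0,0,0.006]], twist=[0,0,0,0], gripper=[0,0,0,0])

```text
time: 13.05
tool_pos: [520.0, 317.5, 185.6]
orientation: [0.639, 0.769, -0.0, 0.0]
force: [0.1, -0.1, -1.2]
width: 48.4
grip_force: 62.1
```

Call:
play_rows(offset=[[0,0,0.001],[0,0,0.002],[0,0,0.003],[0,0,0.003]], twist=[0,0,0,0], gripper=[0,0,0,0])

```text
time: 13.45
tool_pos: [520.0, 317.8, 184.2]
orientation: [0.639, 0.769, -0.0, 0.001]
force: [-2.5, -2.0, 9.7]
width: 48.0
grip_force: 63.1
```

Contact with the floor (about 10 N up). I'll release to 65 mm, lift and clear.

Call:
play_rows(offset=[[0,0,0],[0,0,0],[0,0,0],[0,0,-0.02],[0,0,-0.06],[0,0,-0.11],[0,0,-0.16],[0,0,-0.18]], twist=[0,0,0,0,0,0,0,0], gripper=[0.76,0.76,0.76,0.76,0.76,0.76,0.76,0.76])

```text
time: 14.25
tool_pos: [520.6, 318.9, 368.1]
orientation: [0.639, 0.769, 0.004, 0.001]
force: [-0.3, 0.3, -0.1]
width: 64.9
grip_force: 0.0
```

Call:
play_rows(offset=[[0,-0.05,0],[0,-0.08,0],[0,-0.08,0],[0,-0.08,0],[0,-0.08,0],[0,-0.08,0]], twist=[0,0,0,0,0,0], gripper=[0.76,0.76,0.76,0.76,0.76,0.76])

```text
time: 14.85
tool_pos: [442.5, 302.8, 362.6]
orientation: [0.639, 0.769, 0.0, -0.0]
force: [-0.4, -0.9, -0.4]
width: 64.8
grip_force: 0.0
```

```bash
python3 -c "
from h import *
to()
g=snap('top','t5.png');h=snap('side','s5.png')
C=np.zeros((600,800,3),np.uint8)
A=cv2.resize(g['pixels'][100:290,200:440,::-1],None,fx=1.6,fy=1.6);B=cv2.resize(h['pixels'][110:310,160:400,::-1],None,fx=1.7,fy=1.7)
C[:A.shape[0],:A.shape[1]]=A;C[:B.shape[0],390:390+B.shape[1]]=B
cv2.imwrite('pics/f.png',C[:350])"
```

```text
pos [442.5 302.8 362.6] ytool deg 10.5 w 64.8 F [-0.4 -0.9 -0.4] grip 0.0 t 14.85
```

View pics/f.png

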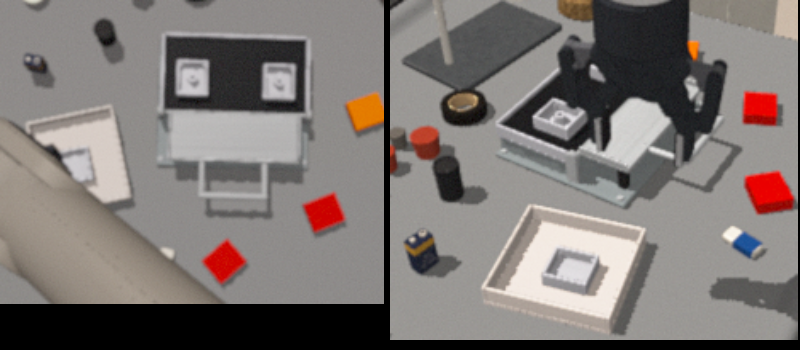

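The bossless cover lies flat in the tray (side crop (570,268)). The two sound ones remain turned over on the pad (top crop (193,78) and (279,82)), the leaf is level, the vial, battery and eraser are in place, and the arm is clear. I'll hand it in.

```bash
python3 -c "
from h import *
print(bot.sign_off())"
```

```text
the job is handed in; nothing more can be done
None
```

The job is handed in at about 15 s: the cover without a boss lies flat in the reject tray, the two sound covers lie turned over on the pad, the leaf is fully back, and the eraser, vial and battery look undisturbed in the last pictures.

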